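# Roll test for science-kit rods

### The job

Two aluminium rods for the science kits lie on the flat wooden test plate: one is straight, the other is bent and would wobble and lift if rolled. Roll the straight rod along the plate until it rests against the dark stop bar at the far end, without lifting it off the plate. Reject the bent rod: put it into the open black tray so that it lies inside on the tray's floor.

Things in the scene. Friction and masses are not known exactly. Their poses are not given: they have to be found in the camera images.
- straight_rod_mid (a point): Centre (on the axis, half-way along) of the straight aluminium rod: 26 mm diameter, 140 mm long, about 0.18 kg, loose on the plate. Own y runs along the rod, at the start within 10 degrees of parallel to the stop bar; x and z lie across it and turn as it rolls (z up at the start). It rolls freely and may run on once pushed.
- bent_rod_mid (a point): Centre of the bent aluminium rod, 26 mm thick, about 0.18 kg, loose, lying flat on the plate beside the straight one, about 140 mm over all. Its middle 50 mm is straight along its own y axis (point on the axis, half-way along, 13 mm above the plate); both 47 mm ends bend 20 degrees sideways towards its own -x. z up. Grasp the middle part.
- stop_face (a point): Middle of the near face of the dark stop bar, 25 mm above the table, the height of a resting rod's axis. x: rolling direction, from plate to bar; y along the bar; z up. Fixed flat wooden plate: from this point 275 mm towards -x, 200 mm to each side in y, its top 13 mm below the point. Bar: 18 mm thick, top 14 mm above the plate. A rod touching it has its axis 13 mm before this face.
- reject_tray: Open-topped black plastic tray for rejects, fixed on the table to the left or right of the plate: 240 mm along its x, 170 mm along its y, 45 mm high, walls and floor 5 mm. Origin at the centre of its underside, z up.
Not all that is in view belongs to the job. What is shaped like the part that bears bent_rod_mid but blue, pink or turquoise is not meant.

How it is judged:
On the way:
1. the straight rod rolls over on the plate, at least about a third of a turn from how it lay (angle between straight_rod_mid's own z axis and vertical above 2 rad and z of straight_rod_mid in the frame of stop_face between -0.006 and 0.01 m), for 0.02 s.
At the end, for the whole second after the job is handed in: The straight rod lies at rest on the plate against the stop bar (its axis within 15 mm of touching distance, parallel to the bar within 10 degrees), and the bent rod lies at rest inside the tray, its middle lower than 36 mm above the tray's underside (x of straight_rod_mid in the frame of stop_face between -0.028 and -0.005 m and y of straight_rod_mid in the frame of stop_face between -0.2 and 0.2 m and z of straight_rod_mid in the frame of stop_face between -0.006 and 0.006 m and angle between the y axis of straight_rod_mid and the y axis of stop_face, either way round below 0.18 rad and linear speed of each of straight_rod, bent_rod below 0.02 m/s and x of bent_rod_mid in the frame of reject_tray between -0.115 and 0.115 m and y of bent_rod_mid in the frame of reject_tray between -0.08 and 0.08 m and z of bent_rod_mid in the frame of reject_tray below 0.036 m).
It fails at once if the straight rod is lifted more than 15 mm off the plate (z of straight_rod_mid in the frame of stop_face above 0.015 m).
It also fails if it takes over 54 s, if anything falls off the work surface, if the arm or the gripper's body presses on something with over 40 N, if the wrist force passes 120 N, or if a joint passes its speed limit or range.

### The arm

A 6-joint arm with a two-finger parallel gripper is mounted at the origin on the work surface. World frame = base frame: x ahead of the robot, y to its left, z up, the work surface at z = 0. Lengths are in m, angles in rad, forces in N, time in s.
With the tool pointing down it reaches from about 0.35 to 0.775 m from the base axis. Payload 7.3 kg.
Tool frame: the origin (TCP) lies at the very end of the fingers, on their centre line; the grasp point (between the pads) lies 19 mm behind it; x points along the fingers, y is the direction in which the jaws open and shut, and the axes are right-handed (so a half turn about x gives the same grasp; the last joint's range is limited). The gripper opens to 92 mm and grips with 3 to 60 N. Pads are 19 mm wide; open, the fingers measure 130 mm over their backs; the gripper's body (75 mm by 190 mm) begins 47 mm behind the grasp point.
Start: joints at [1.141, 0.342, 1.524, -0, 1.275, -0.146], TCP at [0.147, 0.504, 0.227] pointing down, gripper open.
Joint ranges: [-2.53, 2.53], [-0.77, 2.02], [0.04, 2.7], [-1, 4.14], [0.28, 2.66], [-3.11, 3.11]. Speed limits (rad/s): [2.57, 2.57, 3.14, 3.14, 3.14, 3.14].

### API

Orientations are given as [roll, pitch, yaw] about the fixed x, y, z axes, in that order (R = Rz(yaw) Ry(pitch) Rx(roll)).
In Python, from cell import observe, vision, job gives the robot as it stands.
- The arm moves only by the tool send_rows, never from a script. Its argument "motion" is a list of rows, each an object with "hand": the opening, from -1 (shut) to 1 (fully open), so that 0 is half open; "slide": the shift along the tool's x, y, z in mm, a list of three; "spin": the turn about the tool's x in rad. In form: [{"hand": hand, "slide": [tx, ty, tz], "spin": spin}, ...]. A call has 1 to 8 rows; each row shifts and turns the pose as measured when the row begins, along the tool's axes as they then stand; what a row does not reach is not made up. A row lasts 1/10 s, in which the tool goes at most 50 mm and 8.59 degrees, less where a joint would pass 70% of its speed; a pose out of reach is approached as far as the arm can. A call with a gripper value outside its range is refused whole. The fingers move at their own pace and stop on an object; "grip_force" is the grip in N (left out, the last holds). Time passes only in rows, so rows that do not move let the fingers close. It gives the time, the measured TCP pose, the force and the opening at its end, in the units of the state.
- observe(): the state, without advancing time (a new reading comes with each control period).
- vision.read_camera(name): name is "scene" or "top"; returns a dict with "pixels" (384x512x3 uint8, blue, green, red), "range_z" (384x512 float32, m along the optical axis (not along the pixel's ray), 0 where there is no reading), "fx", "fy", "cx", "cy" (pixels), "world_from_camera" (4x4, takes a point from camera to world coordinates). Camera axes: x right, y down, z forward; pixel columns grow to the right and rows downward; lengths in m; the calibration is good to about 2 mm. A picture is of the moment at which its call begins.
- job.hand_in(): hands the job in, once; it reports no verdict.
Trained networks look in a picture, given as the dict that the camera call returned (one of the last four; its "shot" number tells which), for a name from the list of things; names that differ only in an ending like _2 or _b are one class to them, and where a whole thing is asked for, a point or a joint stands for the part that bears it (a point fixed in the world has none). Each returns a list of dicts, best first, with "conf" (0 to 1); they miss things now and then, are a little off and sometimes report something else, mostly with a low value. They report only what shows in the picture. A call takes as long as a camera call. They do not tell look-alikes from the thing itself.
- vision.search_frame(picture, thing): "uv" ([column, row] in pixels, amid what is visible of it).
- vision.cut_out(picture, thing): "mask" (384x512 bool, what is visible of it) and "uv" ([column, row] in pixels, amid what is visible of it).
The state is a dict: "time": time; "qpos": joint angles; "qvel": joint speeds; "joint_efforts": joint torques, N m; "tool_pos": TCP position; "tool_rot": TCP orientation; "contact_force": force on the tool from outside, world axes, zero at the start; "torque": the same for the moment, N m; "opening": finger opening in m.
Only numpy, scipy, OpenCV 4.12 (cv2) and the standard library are available. Lean on these libraries where they do the work, as an engineer would, in place of code of your own. Each camera call takes 0.05 s, during which the arm holds its last target.

## Working session

There is one attempt and no reset: what is moved stays moved. The work goes in short steps, Python scripts to look and compute and a tool call to move; the robot and the scene stay as the last step left them, time stands still between calls to the robot, and variables do not carry over. Pictures are saved under pics/ and viewed, and the job is handed in when it is done.

Besides the shell and the picture viewer there is one more tool, called after "Emit:" by a JSON object that holds its "name" and its "arguments", one argument or row to a line. send_rows: Moves the arm, as the interface text tells. Its arguments: {"type":"object","properties":{"motion":{"type":"array","items":{"type":"object","properties":{"hand":{"type":"number"},"slide":{"type":"array","items":{"type":"number"}},"spin":{"type":"number"}}}},"grip_force":{"type":"number"}},"required":["motion"]}

```bash
ls; mkdir -p pics; cat > h.py <<'E'
import numpy as np, cv2
from cell import observe, vision, job
def pts(p,mask):
    r=p["range_z"]; v,u=np.nonzero(mask&(r>0)); z=r[v,u]
    c=np.stack([(u-p["cx"])/p["fx"]*z,(v-p["cy"])/p["fy"]*z,z,np.ones_like(z)])
    return (p["world_from_camera"]@c)[:3].T
E
python3 - <<'E'
from h import *
print(observe())
for n in ["scene","top"]:
    p=vision.read_camera(n); cv2.imwrite(f"pics/{n}0.png",p["pixels"])
    print(n,p["fx"],np.round(p["world_from_camera"],3).tolist())
    for t in ["straight_rod_mid","bent_rod_mid","reject_tray"]:
        for d in vision.cut_out(p,t)[:4]:
            q=pts(p,d["mask"]); print(t,round(d["conf"],2),np.round(d["uv"]),d["mask"].sum(),np.round(np.median(q,0),3) if len(q) else None, np.round(np.percentile(q,[2,98],axis=0),3).tolist() if len(q) else None)
E
```

```text
pics
{'time': 0.0, 'qpos': array([ 1.14101706e+00,  3.42652853e-01,  1.52502422e+00,  2.63374184e-05,
        1.27538829e+00, -1.45990280e-01]), 'qvel': array([-5.69657775e-05,  6.19253549e-04, -1.51561889e-03, -2.10459800e-04,
       -4.05506738e-04, -6.78042731e-04]), 'joint_efforts': array([ 1.04576040e-03, -4.31242096e+01, -2.44219619e+01,  7.18409009e-02,
        5.60849416e-02, -1.40996613e-04]), 'tool_pos': array([0.14679208, 0.50363696, 0.22607871]), 'tool_rot': array([-1.73388614,  1.56932339, -2.01768282]), 'contact_force': array([-0.34339848, -0.01562334,  0.41749817]), 'torque': array([-0.02080422, -0.04068466, -0.01630457]), 'opening': 0.09178516555303613}
scene 428.6490093649805 [[-0.446, 0.606, -0.659, 1.31], [0.895, 0.311, -0.321, 0.38], [0.01, -0.732, -0.681, 0.885], [0.0, 0.0, 0.0, 1.0]]
straight_rod_mid 0.83 [303. 233.] 451 [0.545 0.122 0.034] [[0.53, 0.049, 0.019], [0.555, 0.183, 0.04]]
bent_rod_mid 0.95 [102. 222.] 413 [ 0.764 -0.4    0.023] [[0.689, -0.424, 0.007], [0.817, -0.36, 0.028]]
bent_rod_mid 0.85 [246. 206.] 420 [ 0.516 -0.068  0.034] [[0.494, -0.14, 0.
[... 399 characters left out ...]
.017, -0.003, -0.019], [0.004, -0.062, -0.998, 1.695], [0.0, 0.0, 0.0, 1.0]]
straight_rod_mid 0.83 [217. 183.] 270 [0.539 0.114 0.036] [[0.525, 0.049, 0.026], [0.556, 0.179, 0.045]]
bent_rod_mid 0.68 [362. 130.] 298 [ 0.755 -0.407  0.024] [[0.687, -0.431, 0.004], [0.813, -0.365, 0.034]]
bent_rod_mid 0.63 [267. 193.] 318 [ 0.51  -0.072  0.035] [[0.489, -0.142, 0.009], [0.528, -0.009, 0.045]]
bent_rod_mid 0.62 [176. 272.] 242 [0.233 0.247 0.025] [[0.204, 0.198, 0.016], [0.283, 0.312, 0.033]]
bent_rod_mid 0.59 [319. 269.] 221 [ 0.251 -0.252  0.025] [[0.184, -0.27, 0.015], [0.308, -0.219, 0.033]]
reject_tray 0.61 [141. 190.] 3369 [0.516 0.397 0.007] [[0.399, 0.304, -0.002], [0.63, 0.477, 0.049]]
```

View pics/scene0.png

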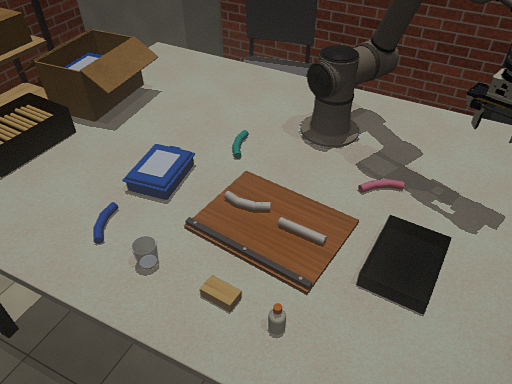

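View pics/top0.png

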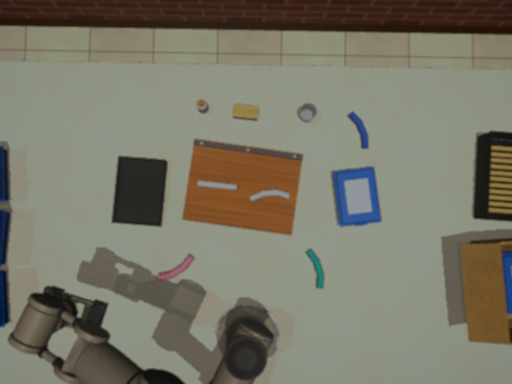

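The grey bent rod is at top (267,193) and scene (246,206). The straight rod is at top (217,184), the bar on the far side from (195,141) to (302,156), and the tray on the left. The blue, pink and turquoise ones are decoys. Next I'll measure the frames.

```bash
cat > m.py <<'E'
from h import *
def top(c,near,r=0.12):
    p=vision.read_camera(c)
    allp=pts(p,np.ones((384,512),bool))
    return p
for n in ["scene","top"]:
    p=vision.read_camera(n)
    for t,xy in [("straight_rod_mid",(0.54,0.115)),("bent_rod_mid",(0.51,-0.07)),("reject_tray",(0.513,0.397))]:
        for d in vision.cut_out(p,t):
            q=pts(p,d["mask"]); 
            if len(q)<20 or np.hypot(*(np.median(q,0)[:2]-xy))>0.06: continue
            if t!="reject_tray":
                q=q[(q[:,2]>0.015)&(q[:,2]<0.05)]
            (c,s,a)=cv2.minAreaRect(q[:,:2].astype(np.float32)*1000)
            m=q[:,:2].mean(0);w,V=np.linalg.eigh(np.cov((q[:,:2]-m).T));ax=V[:,1]*np.sign(V[1,1])
            print(n,t,np.round(c,1),np.round(s,1),round(a,1),"mean",np.round(m,3),"yaxis yaw",round(np.degrees(np.arctan2(-ax[0],ax[1])),1),"z",np.round(np.percentile(q[:,2],[10,50,90]),3))
            if t=="bent_rod_mid":
                s_=(q[:,:2]-m)@ax; o=(q[:,:2]-m)@np.array([ax[1],-ax[0]])
                for lo in np.arange(-.07,.07,.02):
                    k=(s_>=lo)&(s_<lo+.02)
                    if k.any(): print("   ",round(lo+.01,2),k.sum(),np.round(np.percentile(o[k],[5,50,95]),4))
                k=abs(s_-0)<.02
    # bar: dark pixels over plate region
    Q=pts(p,np.ones((384,512),bool)); g=p["pixels"].max(2)[p["range_z"]>0]
    k=(g<75)&(Q[:,2]>0.018)&(Q[:,2]<0.04)&(Q[:,0]>.58)&(Q[:,0]<.78)&(abs(Q[:,1])<.27)
    b=Q[k][:,:2]; m=b.mean(0);w,V=np.linalg.eigh(np.cov((b-m).T));ax=V[:,1]*np.sign(V[1,1]); print("bar",k.sum(),m,ax,np.degrees(np.arctan2(-ax[0],ax[1])),np.median(Q[k][:,2]))
    s_=(b-m)@ax;o=(b-m)@np.array([ax[1],-ax[0]]);print(np.round(np.percentile(s_,[0,1,99,100]),3),np.round(np.percentile(o,[0,3,50,97,100]),4))
    # plate
    px=p["pixels"].astype(int);msk=(px[...,2]-px[...,0]>35)
    n_,l,st,cc=cv2.connectedComponentsWithStats(msk.astype(np.uint8))
    best=min(range(1,n_),key=lambda i:np.hypot(*(np.median(pts(p,l==i),0)[:2]-(0.53,0.02))) if st[i,4]>800 else 9)
    q=pts(p,l==best);print("plate",st[best,4],cv2.minAreaRect(q[:,:2].astype(np.float32)*1000),np.median(q[:,2]))
E
python3 m.py
```

```text
scene straight_rod_mid [539.9 114.6] [139.9  27.4] 86.6 mean [0.544 0.118] yaxis yaw -4.4 z [0.024 0.034 0.039]
scene bent_rod_mid [509.6 -75. ] [145.4  47. ] 86.8 mean [ 0.514 -0.07 ] yaxis yaw 4.7 z [0.024 0.034 0.039]
    -0.06 53 [-0.0184 -0.0038  0.0026]
    -0.04 53 [-0.0151  0.0004  0.0104]
    -0.02 56 [-0.0042  0.0078  0.0123]
    0.0 61 [-0.0057  0.0069  0.0126]
    0.02 60 [-0.0053  0.006   0.0118]
    0.04 67 [-0.0129  0.0004  0.0068]
    0.06 58 [-0.016  -0.0068 -0.0008]
scene reject_tray [486.4 392.2] [181.7 296.9] 86.7 mean [0.51  0.394] yaxis yaw 86.2 z [0.003 0.006 0.041]
bar 824 [0.67291541 0.01747491] [0.12711935 0.99188743] -7.30316233648269 0.02535750514492424
[-0.209 -0.203  0.187  0.189] [-0.0122 -0.0101  0.0007  0.0075  0.009 ]
plate 8467 ((514.3587646484375, 22.102371215820312), (409.1960754394531, 287.0074157714844), 82.67500305175781) 0.012301494913418143
top straight_rod_mid [540.5 113.3] [138.1  26.7] 86.2 mean [0.54  0.113] yaxis yaw -4.6 z [0.029 0.036 0.042]
top bent_rod_mid [509.8 -76.5] [ 36.6 137.3] 4.6 mean [ 0.51  -0.077] yaxis yaw 5.2 z [0.03  0.037 0.042]
    -0.06 33 [-0.0178 -0.0058  0.0057]
    -0.04 43 [-0.0146 -0.0013  0.0109]
    -0.02 42 [-0.0062  0.0038  0.0153]
    0.0 38 [-0.0056  0.0055  0.0171]
    0.02 40 [-0.0065  0.0031  0.0146]
    0.04 36 [-0.0101  0.0015  0.0124]
    0.06 38 [-0.0178 -0.0076  0.0032]
top reject_tray [514.2 391.8] [173.3 240.7] 86.2 mean [0.516 0.396] yaxis yaw 85.5 z [0.001 0.007 0.039]
bar 21 [0.66666583 0.00628137] [0.12506433 0.99214863] -7.184470814159596 0.02807182983489387
[-0.115 -0.114  0.191  0.192] [-0.0024 -0.0022 -0.0004  0.0054  0.0058]
plate 7837 ((526.80126953125, 25.061965942382812), (404.1651611328125, 276.8625183105469), 82.59867858886719) 0.012970955474313373
```

```bash
cat > g.py <<'E'
import sys,numpy as np
from cell import observe
from scipy.spatial.transform import Rotation as Ro
o=observe();R=Ro.from_euler("xyz",o["tool_rot"]).as_matrix();p=o["tool_pos"]
print("t",round(o["time"],2),"tcp",np.round(p,4),"yhead",round(np.degrees(np.arctan2(R[1,1],R[0,1])),1),"down",np.round(R[:,0],3),"q",np.round(o["qpos"],2),"F",np.round(o["contact_force"],1),"open",round(o["opening"],4))
if len(sys.argv)>3:
    t=np.array([float(a) for a in sys.argv[1:4]]);d=(R.T@(t-p))*1000;print("slide total mm",np.round(d,1))
    if len(sys.argv)>4:
        h=np.radians(float(sys.argv[4]));w=R.T@np.array([np.cos(h),np.sin(h),0]);a=np.arctan2(w[2],w[1])
        print("spin total",round(a,3),"or",round(a-np.sign(a)*np.pi,3))
E
python3 g.py 0.515 -0.076 0.12 5
```

```text
t 0.8 tcp [0.147  0.504  0.2268] yhead 73.7 down [ 0.  0. -1.] q [ 1.14  0.34  1.52  0.    1.28 -0.15] F [ 0.1  0.7 -0.5] open 0.0922
slide total mm [ 106.7 -453.8  515.7]
spin total 1.2 or -1.942
```

Emit:
{"name": "send_rows", "arguments": {
  "motion": [
    {"hand":1,"slide":[0,-32,36],"spin":0},
    {"hand":1,"slide":[0,-32,36],"spin":0},
    {"hand":1,"slide":[0,-32,36],"spin":0},
    {"hand":1,"slide":[0,-32,36],"spin":0},
    {"hand":1,"slide":[0,-32,36],"spin":0},
    {"hand":1,"slide":[0,-32,36],"spin":0},
    {"hand":1,"slide":[0,-32,36],"spin":0},
    {"hand":1,"slide":[0,-32,36],"spin":0}
  ],
  "grip_force": 25
}}

```text
time: 1.6
tool_pos: [0.3568, 0.1718, 0.2266]
tool_rot: [1.043, 1.565, 0.771]
contact_force: [1.4, 0.8, 0.6]
opening: 0.0918
```

Emit:
{"name": "send_rows", "arguments": {
  "motion": [
    {"hand":1,"slide":[0,0,0],"spin":0.15},
    {"hand":1,"slide":[0,0,0],"spin":0.15},
    {"hand":1,"slide":[0,0,0],"spin":0.15},
    {"hand":1,"slide":[0,0,0],"spin":0.15},
    {"hand":1,"slide":[0,0,0],"spin":0.15},
    {"hand":1,"slide":[0,0,0],"spin":0.15},
    {"hand":1,"slide":[0,0,0],"spin":0.15},
    {"hand":1,"slide":[0,0,0],"spin":0.15}
  ]
}}

```text
time: 2.4
tool_pos: [0.3615, 0.164, 0.2277]
tool_rot: [1.87, 1.562, 0.392]
contact_force: [0.4, 0.2, 0.1]
opening: 0.0922
```

```bash
python3 g.py 0.515 -0.076 0.12 5
```

```text
t 2.4 tcp [0.3615 0.164  0.2277] yhead 5.3 down [ 0.008  0.003 -1.   ] q [0.23 0.1  1.84 0.   1.19 0.14] F [0.4 0.2 0.1] open 0.0922
slide total mm [108.1 129.6 253.5]
spin total 0.006 or -3.136
```

Emit:
{"name": "send_rows", "arguments": {
  "motion": [
    {"hand":1,"slide":[13,18,36],"spin":0},
    {"hand":1,"slide":[13,18,36],"spin":0},
    {"hand":1,"slide":[13,18,36],"spin":0},
    {"hand":1,"slide":[13,18,36],"spin":0},
    {"hand":1,"slide":[13,18,36],"spin":0},
    {"hand":1,"slide":[13,18,36],"spin":0},
    {"hand":1,"slide":[13,18,36],"spin":0}
  ]
}}

```text
time: 3.1
tool_pos: [0.5161, -0.0798, 0.1375]
tool_rot: [1.785, 1.553, 0.309]
contact_force: [0.1, 0.4, -0.1]
opening: 0.0918
```

```bash
python3 g.py 0.515 -0.076 0.016 5; python3 - <<'E'
from h import *
p=vision.read_camera("scene");cv2.imwrite("pics/s1.png",p["pixels"])
E
```

```text
t 3.1 tcp [ 0.5161 -0.0798  0.1375] yhead 5.4 down [ 0.017  0.005 -1.   ] q [-0.31  0.42  1.68  0.01  1.03 -0.41] F [ 0.1  0.4 -0.1] open 0.0918
slide total mm [121.5  -2.8  -3.4]
spin total 0.007 or -3.134
```

View pics/s1.png

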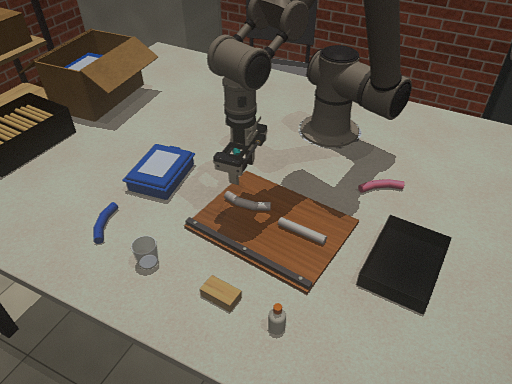

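The gripper stands over the bent rod (scene 246,203), jaws across it. I'll descend now.

Emit:
{"name": "send_rows", "arguments": {
  "motion": [
    {"hand":1,"slide":[30,-1,-1],"spin":0},
    {"hand":1,"slide":[30,-1,-1],"spin":0},
    {"hand":1,"slide":[30,-1,-1],"spin":0},
    {"hand":1,"slide":[15,0,0],"spin":0},
    {"hand":1,"slide":[6,0,0],"spin":0},
    {"hand":1,"slide":[0,0,0],"spin":0}
  ]
}}

```text
time: 3.75
tool_pos: [0.5194, -0.0851, 0.0202]
tool_rot: [1.586, 1.551, 0.102]
contact_force: [-0.2, 0.3, 0.1]
opening: 0.0921
```

```bash
python3 g.py 0.515 -0.076 0.016 5
```

```text
t 3.75 tcp [ 0.5194 -0.0851  0.0202] yhead 5.0 down [ 0.02   0.002 -1.   ] q [-0.31  0.59  1.78  0.01  0.75 -0.41] F [-0.2  0.3  0.1] open 0.0921
slide total mm [ 4.1 -3.6 -9.4]
spin total -0.001 or 3.141
```

Emit:
{"name": "send_rows", "arguments": {
  "motion": [
    {"hand":1,"slide":[2,-3,-9],"spin":0},
    {"hand":1,"slide":[2,0,-1],"spin":0},
    {"hand":-1,"slide":[0,0,0],"spin":0},
    {"hand":-1,"slide":[0,0,0],"spin":0},
    {"hand":-1,"slide":[0,0,0],"spin":0},
    {"hand":-1,"slide":[0,0,0],"spin":0},
    {"hand":-1,"slide":[0,0,0],"spin":0},
    {"hand":-1,"slide":[0,0,0],"spin":0}
  ],
  "grip_force": 30
}}

```text
time: 4.55
tool_pos: [0.5178, -0.0747, 0.02]
tool_rot: [1.479, 1.544, -0.005]
contact_force: [-0.8, -0.5, -0.5]
opening: 0.0484
```

```bash
python3 g.py 0.514 0.392 0.15 86
```

```text
t 4.55 tcp [ 0.5178 -0.0747  0.02  ] yhead 5.0 down [ 0.027 -0.    -1.   ] q [-0.29  0.59  1.79  0.01  0.74 -0.39] F [-0.8 -0.5 -0.5] open 0.0484
slide total mm [-130.1   40.4 -465. ]
spin total -1.414 or 1.728
```

Emit:
{"name": "send_rows", "arguments": {
  "motion": [
    {"hand":-1,"slide":[5,0,0],"spin":0},
    {"hand":-1,"slide":[0,0,0],"spin":0},
    {"hand":-1,"slide":[0,0,0],"spin":0},
    {"hand":-1,"slide":[0,0,0],"spin":0},
    {"hand":-1,"slide":[0,0,0],"spin":0},
    {"hand":-1,"slide":[0,0,0],"spin":0}
  ]
}}

```text
time: 5.15
tool_pos: [0.5176, -0.0748, 0.0144]
tool_rot: [1.486, 1.545, 0.002]
contact_force: [-0.1, 0.1, 0.8]
opening: 0.025
```

```bash
python3 g.py 0.514 0.392 0.15 86
```

```text
t 5.15 tcp [ 0.5176 -0.0748  0.0144] yhead 5.0 down [ 0.026  0.    -1.   ] q [-0.29  0.6   1.8   0.01  0.73 -0.39] F [-0.1  0.1  0.8] open 0.025
slide total mm [-135.6   40.5 -465.1]
spin total -1.414 or 1.728
```

Emit:
{"name": "send_rows", "arguments": {
  "motion": [
    {"hand":-1,"slide":[0,0,0],"spin":0},
    {"hand":-1,"slide":[-15,0,0],"spin":0},
    {"hand":-1,"slide":[-30,0,0],"spin":0},
    {"hand":-1,"slide":[-30,0,0],"spin":0},
    {"hand":-1,"slide":[-30,0,0],"spin":0},
    {"hand":-1,"slide":[-30,0,0],"spin":0},
    {"hand":-1,"slide":[-10,0,0],"spin":0}
  ]
}}

```text
time: 5.85
tool_pos: [0.5114, -0.0741, 0.1602]
tool_rot: [1.653, 1.553, 0.169]
contact_force: [0.0, -1.4, -1.2]
opening: 0.0254
```

```bash
python3 g.py 0.514 0.392 0.15 86;python3 - <<'E'
from h import *
p=vision.read_camera("scene");cv2.imwrite("pics/s2.png",p["pixels"])
E
```

```text
t 5.85 tcp [ 0.5114 -0.0741  0.1602] yhead 5.0 down [ 0.017  0.003 -1.   ] q [-0.3   0.38  1.66  0.01  1.08 -0.39] F [ 0.  -1.4 -1.2] open 0.0254
slide total mm [  11.6   42.7 -464.2]
spin total -1.414 or 1.727
```

View pics/s2.png

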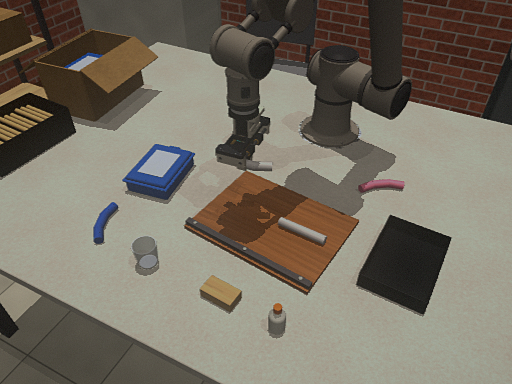

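The bent rod is held clear of the plate (scene 245,163). Moving over to the tray.

Emit:
{"name": "send_rows", "arguments": {
  "motion": [
    {"hand":-1,"slide":[0,4,-46],"spin":0},
    {"hand":-1,"slide":[0,4,-46],"spin":0},
    {"hand":-1,"slide":[0,4,-46],"spin":0},
    {"hand":-1,"slide":[0,4,-46],"spin":0},
    {"hand":-1,"slide":[0,4,-46],"spin":0},
    {"hand":-1,"slide":[0,4,-46],"spin":0},
    {"hand":-1,"slide":[0,4,-46],"spin":0},
    {"hand":-1,"slide":[0,4,-46],"spin":0}
  ]
}}

```text
time: 6.7
tool_pos: [0.5093, 0.301, 0.1471]
tool_rot: [0.683, 1.567, -0.814]
contact_force: [0.4, 0.2, -1.9]
opening: 0.025
```

Emit:
{"name": "send_rows", "arguments": {
  "motion": [
    {"hand":-1,"slide":[0,0,0],"spin":-0.14},
    {"hand":-1,"slide":[0,0,0],"spin":-0.14},
    {"hand":-1,"slide":[0,0,0],"spin":-0.14},
    {"hand":-1,"slide":[0,0,0],"spin":-0.14},
    {"hand":-1,"slide":[0,0,0],"spin":-0.14},
    {"hand":-1,"slide":[0,0,0],"spin":-0.14},
    {"hand":-1,"slide":[0,0,0],"spin":-0.14},
    {"hand":-1,"slide":[0,0,0],"spin":-0.14}
  ]
}}

```text
time: 7.5
tool_pos: [0.5004, 0.307, 0.1267]
tool_rot: [-2.342, 1.546, -2.666]
contact_force: [-0.5, -0.3, -2.1]
opening: 0.0253
```

```bash
python3 g.py 0.514 0.392 0.12 86
```

```text
t 7.5 tcp [0.5004 0.307  0.1267] yhead 71.4 down [-0.022 -0.011 -1.   ] q [ 0.42  0.56  1.46 -0.    1.14 -0.83] F [-0.5 -0.3 -2.1] open 0.0253
slide total mm [  5.4  85.  -14.1]
spin total -0.254 or 2.887
```

Emit:
{"name": "send_rows", "arguments": {
  "motion": [
    {"hand":-1,"slide":[-8,42,-6],"spin":0},
    {"hand":-1,"slide":[-2,42,-6],"spin":0},
    {"hand":-1,"slide":[0,0,0],"spin":-0.13},
    {"hand":-1,"slide":[0,0,0],"spin":-0.12},
    {"hand":-1,"slide":[0,0,0],"spin":0}
  ]
}}

```text
time: 8.0
tool_pos: [0.5118, 0.3909, 0.1216]
tool_rot: [-2.59, 1.527, -2.652]
contact_force: [-0.1, 0.4, -1.5]
opening: 0.0251
```

```bash
python3 g.py 0.514 0.392 0.013 86
```

```text
t 8.0 tcp [0.5118 0.3909 0.1216] yhead 86.5 down [-0.039 -0.021 -0.999] q [ 0.53  0.67  1.26  0.    1.25 -0.98] F [-0.1  0.4 -1.5] open 0.0251
slide total mm [108.4   3.8   6.2]
spin total 0.007 or -3.134
```

Emit:
{"name": "send_rows", "arguments": {
  "motion": [
    {"hand":-1,"slide":[25,1,2],"spin":0},
    {"hand":-1,"slide":[25,1,2],"spin":0},
    {"hand":-1,"slide":[25,1,2],"spin":0},
    {"hand":-1,"slide":[18,1,0],"spin":0},
    {"hand":-1,"slide":[6,0,0],"spin":0},
    {"hand":-1,"slide":[0,0,0],"spin":0}
  ]
}}

```text
time: 8.6
tool_pos: [0.5113, 0.3893, 0.0111]
tool_rot: [-2.56, 1.517, -2.642]
contact_force: [-0.5, -0.8, -1.3]
opening: 0.025
```

```bash
python3 g.py 0.514 0.392 0.011 86
```

```text
t 8.6 tcp [0.5113 0.3893 0.0111] yhead 85.3 down [-0.047 -0.026 -0.999] q [ 0.53  0.8   1.35  0.    1.04 -0.96] F [-0.5 -0.8 -1.3] open 0.025
slide total mm [-0.1  2.9  2.5]
spin total -0.013 or 3.128
```

Emit:
{"name": "send_rows", "arguments": {
  "motion": [
    {"hand":-1,"slide":[2,0,0],"spin":0},
    {"hand":0,"slide":[0,0,0],"spin":0},
    {"hand":0,"slide":[0,0,0],"spin":0},
    {"hand":0,"slide":[0,0,0],"spin":0},
    {"hand":0,"slide":[0,0,0],"spin":0},
    {"hand":0,"slide":[-10,0,0],"spin":0},
    {"hand":0,"slide":[-25,0,0],"spin":0},
    {"hand":0,"slide":[-40,0,0],"spin":0}
  ]
}}

```text
time: 9.4
tool_pos: [0.514, 0.3904, 0.0864]
tool_rot: [-2.555, 1.514, -2.64]
contact_force: [0.5, -0.5, -0.3]
opening: 0.0458
```

Emit:
{"name": "send_rows", "arguments": {
  "motion": [
    {"hand":0.5,"slide":[-40,0,0],"spin":0},
    {"hand":0.9,"slide":[-40,0,0],"spin":0}
  ]
}}

```text
time: 9.6
tool_pos: [0.5176, 0.3924, 0.1705]
tool_rot: [-2.555, 1.514, -2.641]
contact_force: [1.0, -0.1, -0.3]
opening: 0.0574
```

```bash
python3 g.py 0.49 0.12 0.13 83; python3 m.py; python3 - <<'E'
from h import *
p=vision.read_camera("scene");cv2.imwrite("pics/s3.png",p["pixels"])
for d in vision.cut_out(p,"bent_rod_mid"):
    q=pts(p,d["mask"]);print(d["conf"],d["uv"],np.median(q,0),np.percentile(q[:,2],95))
E
```

```text
t 9.6 tcp [0.5176 0.3924 0.1705] yhead 85.1 down [-0.05  -0.027 -0.998] q [ 0.53  0.65  1.17  0.    1.38 -0.96] F [ 1.  -0.1 -0.3] open 0.0574
slide total mm [  49.3 -272.3   -2.1]
spin total 0.036 or -3.106
scene straight_rod_mid [532.6 114.8] [141.1  42.2] 84.3 mean [0.544 0.116] yaxis yaw -4.8 z [0.025 0.035 0.038]
scene reject_tray [485.9 391.9] [181.4 298.7] 86.4 mean [0.511 0.395] yaxis yaw 86.6 z [0.003 0.006 0.042]
bar 684 [0.67314019 0.01760881] [0.1277054  0.99181214] -7.3370162137043815 0.025339695947493857
[-0.21  -0.205  0.187  0.189] [-0.0123 -0.01    0.0015  0.0076  0.0092]
plate 8937 ((512.7337646484375, 21.448776245117188), (414.9931640625, 285.5243835449219), 81.66899108886719) 0.01231936099908204
top straight_rod_mid [540.3 113.4] [138.8  25.8] 85.3 mean [0.539 0.114] yaxis yaw -4.6 z [0.029 0.037 0.042]
top reject_tray [516.  370.9] [258.7 220. ] 2.3 mean [0.529 0.361] yaxis yaw -77.3 z [0.001 0.008 0.044]
bar 0 [nan nan] [nan nan] nan nan
0.89 [398.8, 261.8] [0.52514623 0.37961609 0.02813523] 0.0325349191230226
0.88 [101.6, 221.5] [ 0.75798827 -0.40138376  0.0229
[... 516 characters left out ...]
lice
  b=Q[k][:,:2]; m=b.mean(0);w,V=np.linalg.eigh(np.cov((b-m).T));ax=V[:,1]*np.sign(V[1,1]); print("bar",k.sum(),m,ax,np.degrees(np.arctan2(-ax[0],ax[1])),np.median(Q[k][:,2]))
  c *= np.true_divide(1, fact)
  c *= np.true_divide(1, fact)
  return _methods._mean(a, axis=axis, dtype=dtype,
  ret = ret.dtype.type(ret / rcount)
Traceback (most recent call last):
  File "m.py", line 27, in <module>
    s_=(b-m)@ax;o=(b-m)@np.array([ax[1],-ax[0]]);print(np.round(np.percentile(s_,[0,1,99,100]),3),np.round(np.percentile(o,[0,3,50,97,100]),4))
                                                                ~~~~~~~~~~~~~^^^^^^^^^^^^^^^^^
IndexError: index -1 is out of bounds for axis 0 with size 0
```

View pics/s3.png

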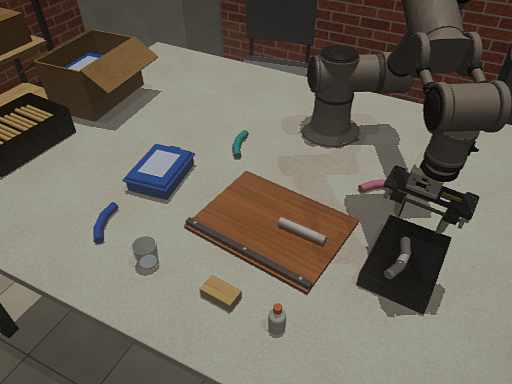

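The bent rod lies inside the tray (scene 399,262), its top at about 0.032 m as expected when it rests on the floor. The straight rod hasn't moved. I'll go behind it with the jaws open along the rod.

Emit:
{"name": "send_rows", "arguments": {
  "motion": [
    {"hand":0.9,"slide":[0,-45,0],"spin":0.01},
    {"hand":0.9,"slide":[0,-45,0],"spin":0.01},
    {"hand":0.9,"slide":[0,-45,0],"spin":0.01},
    {"hand":0.9,"slide":[0,-45,0],"spin":0},
    {"hand":0.9,"slide":[0,-45,0],"spin":0},
    {"hand":0.9,"slide":[0,-45,0],"spin":0},
    {"hand":0.9,"slide":[0,0,0],"spin":0}
  ]
}}

```text
time: 10.8
tool_pos: [0.4856, 0.1155, 0.1703]
tool_rot: [-2.547, 1.503, -2.659]
contact_force: [0.0, 0.9, -0.4]
opening: 0.0877
```

```bash
python3 g.py 0.49 0.12 0.08 83
```

```text
t 10.8 tcp [0.4856 0.1155 0.1703] yhead 83.6 down [-0.06  -0.031 -0.998] q [ 0.1   0.39  1.62 -0.03  1.19 -1.35] F [ 0.   0.9 -0.4] open 0.0877
slide total mm [89.7  8.4  8.9]
spin total 0.009 or -3.133
```

Emit:
{"name": "send_rows", "arguments": {
  "motion": [
    {"hand":0.9,"slide":[30,3,3],"spin":0.01},
    {"hand":0.9,"slide":[30,3,3],"spin":0},
    {"hand":0.9,"slide":[30,2,3],"spin":0},
    {"hand":0.9,"slide":[0,0,0],"spin":0}
  ]
}}

```text
time: 11.2
tool_pos: [0.4911, 0.1188, 0.0773]
tool_rot: [-2.535, 1.505, -2.662]
contact_force: [-0.9, -0.5, 0.8]
opening: 0.0873
```

```bash
python3 g.py 0.492 0.12 0.018 83
```

```text
t 11.2 tcp [0.4911 0.1188 0.0773] yhead 82.8 down [-0.058 -0.03  -0.998] q [ 0.1   0.51  1.72 -0.03  0.97 -1.33] F [-0.9 -0.5  0.8] open 0.0873
slide total mm [59.1  3.5  3.9]
spin total -0.006 or 3.136
```

Emit:
{"name": "send_rows", "arguments": {
  "motion": [
    {"hand":0.9,"slide":[25,2,2],"spin":0},
    {"hand":0.9,"slide":[20,1,1],"spin":0},
    {"hand":0.9,"slide":[12,1,1],"spin":0},
    {"hand":0.9,"slide":[0,0,0],"spin":0}
  ]
}}

```text
time: 11.6
tool_pos: [0.4944, 0.1224, 0.0212]
tool_rot: [-2.524, 1.508, -2.65]
contact_force: [-0.2, -0.1, 0.3]
opening: 0.0873
```

```bash
python3 g.py 0.63 0.103 0.019 82.7;python3 - <<'E'
from h import *
p=vision.read_camera("scene");cv2.imwrite("pics/s4.png",cv2.resize(p["pixels"][130:300,170:400],None,fx=3,fy=3))
E
```

```text
t 11.6 tcp [0.4944 0.1224 0.0212] yhead 82.9 down [-0.055 -0.03  -0.998] q [ 0.11  0.6   1.75 -0.03  0.85 -1.32] F [-0.2 -0.1  0.3] open 0.0873
slide total mm [ -4.8  -2.3 136.9]
spin total 0.001 or -3.141
```

View pics/s4.png

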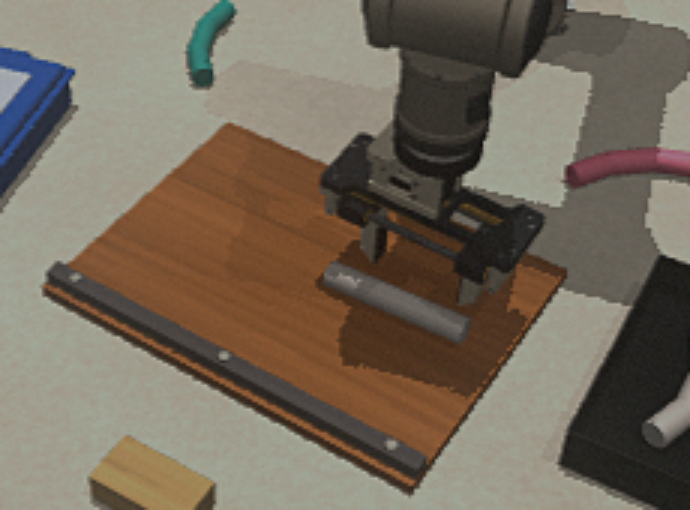

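Emit:
{"name": "send_rows", "arguments": {
  "motion": [
    {"hand":0.9,"slide":[0,-3,6],"spin":0},
    {"hand":0.9,"slide":[0,-2,6],"spin":0},
    {"hand":0.9,"slide":[0,0,5],"spin":0},
    {"hand":0.9,"slide":[0,0,5],"spin":0},
    {"hand":0.9,"slide":[0,0,5],"spin":0},
    {"hand":0.9,"slide":[0,0,5],"spin":0},
    {"hand":0.9,"slide":[0,0,5],"spin":0},
    {"hand":0.9,"slide":[0,0,5],"spin":0}
  ]
}}

```text
time: 12.45
tool_pos: [0.542, 0.1115, 0.0245]
tool_rot: [-2.466, 1.515, -2.592]
contact_force: [0.5, -0.3, 0.0]
opening: 0.0872
```

```bash
python3 g.py 0.63 0.103 0.019 82.7;python3 - <<'E'
from h import *
p=vision.read_camera("scene");cv2.imwrite("pics/s5.png",cv2.resize(p["pixels"][130:300,170:400],None,fx=3,fy=3))
E
```

```text
t 12.45 tcp [0.542  0.1115 0.0245] yhead 82.8 down [-0.047 -0.029 -0.998] q [ 0.08  0.65  1.63 -0.03  0.91 -1.35] F [ 0.5 -0.3  0. ] open 0.0872
slide total mm [ 1.6  2.7 88.6]
spin total 0.001 or -3.141
```

View pics/s5.png

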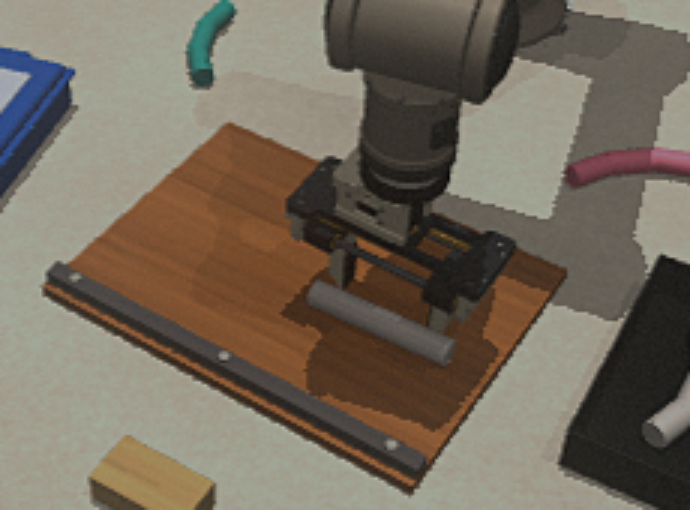

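Emit:
{"name": "send_rows", "arguments": {
  "motion": [
    {"hand":0.9,"slide":[3,0,5],"spin":0},
    {"hand":0.9,"slide":[3,0,5],"spin":0},
    {"hand":0.9,"slide":[1,0,5],"spin":0},
    {"hand":0.9,"slide":[1,0,5],"spin":0},
    {"hand":0.9,"slide":[1,0,5],"spin":0},
    {"hand":0.9,"slide":[1,0,5],"spin":0},
    {"hand":0.9,"slide":[1,0,5],"spin":0},
    {"hand":0.9,"slide":[1,0,5],"spin":0}
  ]
}}

```text
time: 13.3
tool_pos: [0.5681, 0.1079, 0.0139]
tool_rot: [-2.695, 1.483, -2.814]
contact_force: [-15.3, 0.2, 19.2]
opening: 0.0875
```

```bash
python3 g.py 0.64 0.103 0.019 82.7;python3 - <<'E'
from h import *
p=vision.read_camera("scene");cv2.imwrite("pics/s6.png",cv2.resize(p["pixels"][130:300,170:400],None,fx=3,fy=3))
E
```

```text
t 13.3 tcp [0.5681 0.1079 0.0139] yhead 83.2 down [-0.083 -0.028 -0.996] q [ 0.07  0.72  1.53 -0.03  0.98 -1.37] F [-15.3   0.2  19.2] open 0.0875
slide total mm [-10.9   3.4  71.3]
spin total 0.006 or -3.135
```

View pics/s6.png

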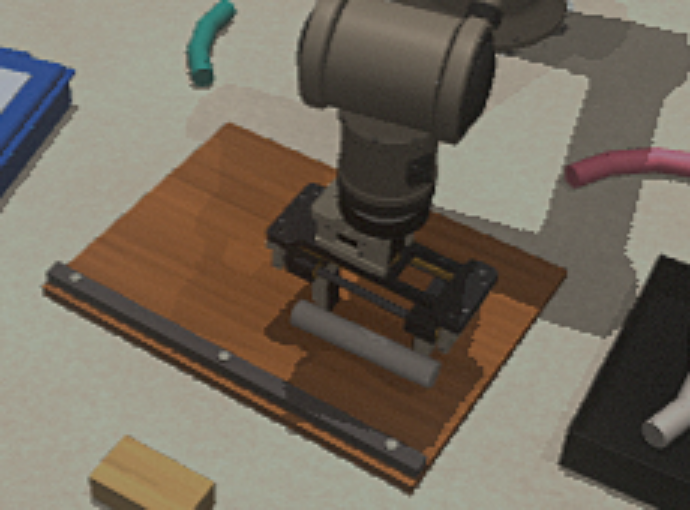

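The fingertips touched the plate with about 19 N. I'll back off, raise a little and carry on.

Emit:
{"name": "send_rows", "arguments": {
  "motion": [
    {"hand":0.9,"slide":[-3,0,-3],"spin":0},
    {"hand":0.9,"slide":[-3,0,0],"spin":0},
    {"hand":0.9,"slide":[0,0,0],"spin":0}
  ]
}}

```text
time: 13.65
tool_pos: [0.5674, 0.1085, 0.0212]
tool_rot: [-2.684, 1.486, -2.804]
contact_force: [0.1, -0.4, -0.4]
opening: 0.0869
```

```bash
python3 g.py 0.64 0.103 0.02 82.7
```

```text
t 13.65 tcp [0.5674 0.1085 0.0212] yhead 83.2 down [-0.08  -0.028 -0.996] q [ 0.07  0.71  1.53 -0.03  0.99 -1.37] F [ 0.1 -0.4 -0.4] open 0.0869
slide total mm [-4.5  3.2 72.6]
spin total 0.007 or -3.135
```

Emit:
{"name": "send_rows", "arguments": {
  "motion": [
    {"hand":0.9,"slide":[0,0,5],"spin":0},
    {"hand":0.9,"slide":[0,0,5],"spin":0},
    {"hand":0.9,"slide":[0,0,5],"spin":0},
    {"hand":0.9,"slide":[0,0,5],"spin":0}
  ]
}}

```text
time: 14.05
tool_pos: [0.5891, 0.1057, 0.0188]
tool_rot: [-2.684, 1.486, -2.803]
contact_force: [-0.5, 0.6, -0.4]
opening: 0.0867
```

```bash
python3 g.py 0.64 0.103 0.02 82.7
```

```text
t 14.05 tcp [0.5891 0.1057 0.0188] yhead 83.2 down [-0.08  -0.028 -0.996] q [ 0.06  0.74  1.46 -0.03  1.02 -1.37] F [-0.5  0.6 -0.4] open 0.0867
slide total mm [-5.2  3.3 50.6]
spin total 0.006 or -3.135
```

Emit:
{"name": "send_rows", "arguments": {
  "motion": [
    {"hand":0.9,"slide":[-1,0,5],"spin":0},
    {"hand":0.9,"slide":[-0.5,0,5],"spin":0},
    {"hand":0.9,"slide":[-0.5,0,5],"spin":0},
    {"hand":0.9,"slide":[-0.5,0,5],"spin":0},
    {"hand":0.9,"slide":[-0.5,0,5],"spin":0}
  ]
}}

```text
time: 14.55
tool_pos: [0.6165, 0.1022, 0.0193]
tool_rot: [-2.685, 1.485, -2.804]
contact_force: [-0.2, -0.6, 0.1]
opening: 0.087
```

```bash
python3 g.py 0.64 0.103 0.02 82.7;python3 - <<'E'
from h import *
p=vision.read_camera("scene");cv2.imwrite("pics/s7.png",cv2.resize(p["pixels"][130:300,170:400],None,fx=3,fy=3))
E
```

```text
t 14.55 tcp [0.6165 0.1022 0.0193] yhead 83.2 down [-0.081 -0.028 -0.996] q [ 0.05  0.78  1.37 -0.03  1.07 -1.38] F [-0.2 -0.6  0.1] open 0.087
slide total mm [-2.6  3.5 23.1]
spin total 0.006 or -3.136
```

View pics/s7.png

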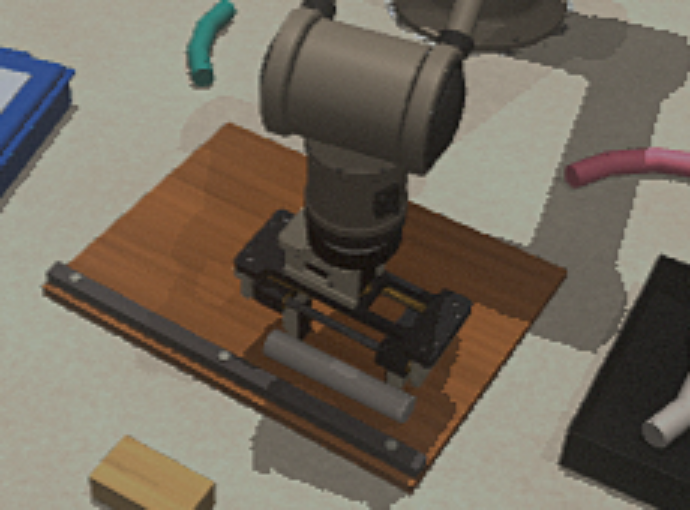

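The rod is about 20 mm short of the bar and parallel to it.

Emit:
{"name": "send_rows", "arguments": {
  "motion": [
    {"hand":0.9,"slide":[-0.5,0,4],"spin":0},
    {"hand":0.9,"slide":[-0.5,0,4],"spin":0},
    {"hand":0.9,"slide":[-0.5,0,3],"spin":0}
  ]
}}

```text
time: 14.9
tool_pos: [0.629, 0.1007, 0.0201]
tool_rot: [-2.682, 1.486, -2.802]
contact_force: [-0.0, -0.5, 0.3]
opening: 0.0872
```

Emit:
{"name": "send_rows", "arguments": {
  "motion": [
    {"hand":0.9,"slide":[0,0,3],"spin":0},
    {"hand":0.9,"slide":[0,0,2],"spin":0}
  ]
}}

```text
time: 15.1
tool_pos: [0.6344, 0.1001, 0.0198]
tool_rot: [-2.683, 1.486, -2.803]
contact_force: [-2.7, 0.1, 2.3]
opening: 0.087
```

```bash
python3 g.py 0.64 0.103 0.02 82.7;python3 - <<'E'
from h import *
p=vision.read_camera("scene");cv2.imwrite("pics/s8.png",cv2.resize(p["pixels"][180:300,220:380],None,fx=4,fy=4))
E
```

```text
t 15.1 tcp [0.6344 0.1001 0.0198] yhead 83.2 down [-0.08  -0.028 -0.996] q [ 0.05  0.8   1.31 -0.03  1.1  -1.39] F [-2.7  0.1  2.3] open 0.087
slide total mm [-0.8  3.5  5.1]
spin total 0.006 or -3.136
```

View pics/s8.png

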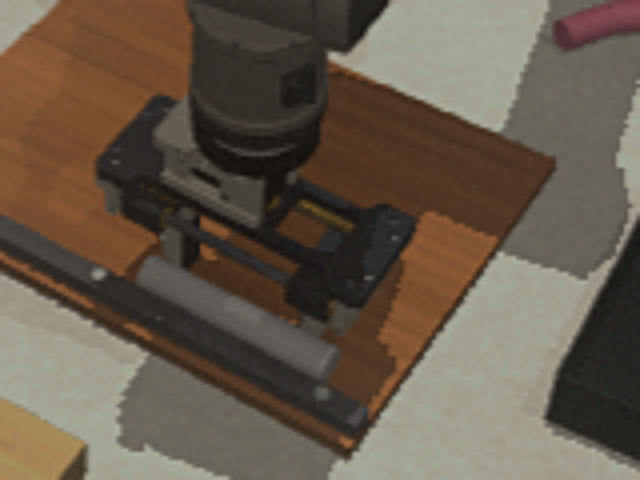

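Emit:
{"name": "send_rows", "arguments": {
  "motion": [
    {"hand":0.9,"slide":[0,0,1],"spin":0},
    {"hand":0.9,"slide":[0,0,0],"spin":0},
    {"hand":0.9,"slide":[0,0,0],"spin":0}
  ]
}}

```text
time: 15.45
tool_pos: [0.6343, 0.1001, 0.0195]
tool_rot: [-2.694, 1.483, -2.815]
contact_force: [-0.6, 0.1, 1.0]
opening: 0.0872
```

Emit:
{"name": "send_rows", "arguments": {
  "motion": [
    {"hand":0.9,"slide":[0,0,-1],"spin":0},
    {"hand":0.9,"slide":[0,0,-2],"spin":0},
    {"hand":0.9,"slide":[0,0,-4],"spin":0},
    {"hand":0.9,"slide":[-1,0,-10],"spin":0},
    {"hand":0.9,"slide":[-1,0,-25],"spin":0},
    {"hand":0.9,"slide":[-30,0,-20],"spin":0},
    {"hand":0.9,"slide":[-45,0,-20],"spin":0},
    {"hand":0.9,"slide":[-45,0,-20],"spin":0}
  ]
}}

```text
time: 16.25
tool_pos: [0.5371, 0.1153, 0.1451]
tool_rot: [-2.718, 1.473, -2.839]
contact_force: [0.1, 1.2, 0.5]
opening: 0.0874
```

Emit:
{"name": "send_rows", "arguments": {
  "motion": [
    {"hand":0.9,"slide":[-30,0,-40],"spin":0},
    {"hand":0.9,"slide":[0,0,0],"spin":0},
    {"hand":0.9,"slide":[0,0,0],"spin":0}
  ]
}}

```text
time: 16.55
tool_pos: [0.5015, 0.1219, 0.1856]
tool_rot: [-2.687, 1.486, -2.807]
contact_force: [-0.2, -0.2, 0.1]
opening: 0.0874
```

```bash
python3 m.py 2>/dev/null; python3 g.py; python3 - <<'E'
from h import *
for k in range(2):
  p=vision.read_camera("scene")
  if not k: cv2.imwrite("pics/s9.png",p["pixels"])
  for t in ["straight_rod_mid","bent_rod_mid"]:
    for d in vision.cut_out(p,t)[:2]:
      q=pts(p,d["mask"]);print(t,d["conf"],d["uv"],np.median(q,0),np.percentile(q[:,2],95))
E
```

```text
scene reject_tray [486.1 392.4] [180.7 296.9] 86.2 mean [0.512 0.395] yaxis yaw 86.3 z [0.003 0.007 0.042]
bar 552 [0.67412216 0.02605476] [0.11660787 0.99317803] -6.69637341984566 0.024835388296303273
[-0.216 -0.212  0.179  0.18 ] [-0.0337 -0.0128  0.0038  0.0083  0.0095]
plate 8852 ((514.2279663085938, 21.72845458984375), (411.1000671386719, 284.8622131347656), 82.4769515991211) 0.01229298444111332
top reject_tray [514.2 398.5] [186.1 240.3] 86.2 mean [0.514 0.398] yaxis yaw 88.1 z [0.001 0.007 0.04 ]
bar 1 [0.69042883 0.1934325 ] [nan nan] nan 0.02777846453199162
[nan nan nan nan] [nan nan nan nan nan]
plate 5173 ((518.4564208984375, -29.898773193359375), (294.13848876953125, 277.8264465332031), 82.85992431640625) 0.012985725139181392
t 16.95 tcp [0.5014 0.1216 0.1837] yhead 83.2 down [-0.085 -0.028 -0.996] q [ 0.1   0.42  1.54 -0.02  1.27 -1.34] F [-0.   0.8  0.4] open 0.0872
straight_rod_mid 0.74 [282.3, 260.1] [0.66444069 0.11013867 0.03479097] 0.03923178448723075
bent_rod_mid 0.83 [102.2, 223.1] [ 0.76248745 -0.3993962   0.02273358] 0.028004963822290202
bent_rod_mid 0.73 [379.6, 184.4] [0.23380429 0.25866175 0.0216701 ] 0.027441725952698563
straight_rod_mid 0.65 [280.2, 259.2] [0.66432108 0.10821505 0.03487516] 0.039124644088551354
bent_rod_mid 0.93 [400.8, 260.5] [0.51962858 0.38029917 0.02845889] 0.03270118911412987
bent_rod_mid 0.74 [237.4, 143.0] [ 0.25625261 -0.24644103  0.02404892] 0.028196481240075906
```

View pics/s9.png

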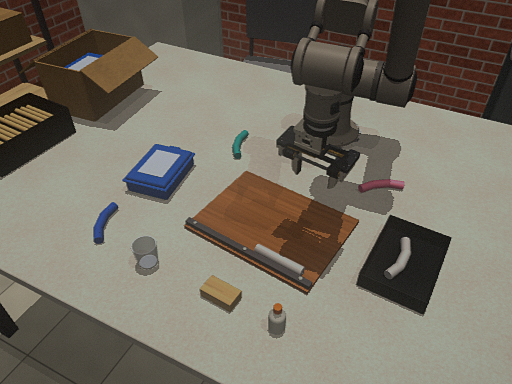

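```bash
python3 - <<'E'
from h import *
for n in ["top","scene"]:
  p=vision.read_camera(n)
  for d in vision.cut_out(p,"straight_rod_mid")[:1]:
      q=pts(p,d["mask"]);q=q[(q[:,2]>.03)&(q[:,2]<.05)][:,:2];m=np.median(q,0);v=cv2.fitLine(q.astype(np.float32),cv2.DIST_HUBER,0,.01,.01).ravel()
      print(n,d["conf"],m,"axis yaw",np.degrees(np.arctan(-v[0]/v[1])))
  cv2.imwrite(f"pics/{n}10.png",cv2.resize(p["pixels"][110:260,100:340] if n=="top" else p["pixels"][200:300,200:340],None,fx=3,fy=3))
E
```

```text
top 0.79 [0.66058552 0.10155724] axis yaw -7.404052
scene 0.8 [0.66270491 0.10613611] axis yaw -6.349054
```

View pics/top10.png

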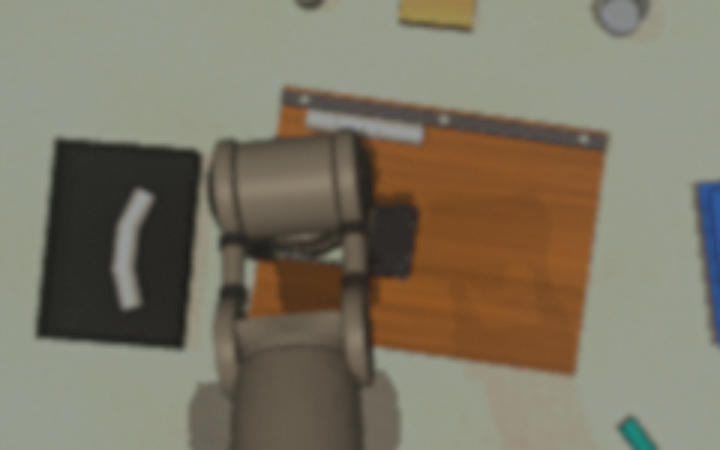

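The straight rod lies flush against the bar (crop 365,127) and parallel to it. The bent rod lies inside the tray (crop 130,250). Handing in.

```bash
python3 -c "
from cell import job
print(job.hand_in())"
```

```text
the job is handed in; nothing more can be done
None
```

I put the bent rod on the tray's floor and rolled the straight rod against the stop bar, then handed the job in at about 17 s. The system gave no verdict.

- **Bent rod:** I gripped it by its middle part and released it inside the tray. Its top measured about 0.032 m, which fits a 26 mm rod lying on the 5 mm floor.
- **Straight rod:** I pushed it slowly from behind with both open fingers over about 125 mm. Its measured axis is about 14–16 mm before the bar face, where touching is 13 mm. Its yaw measured −6.3° to −7.4°, against −7.3° for the bar.
- **Not directly checked:** I did not measure the turn angle. It follows from the distance rolled, which is well over a full turn if the rod did not slip.
- **Went wrong on the way:** The fingertips briefly pressed on the plate during the roll, with about 19 N vertical and 15 N horizontal (about 25 N together, below the 40 N limit). I backed off, raised the hand and carried on.
- **Disagreed:**
  - My bar detection failed in the later top views because the arm covered the bar. I used the earlier scene-camera measurement and checked it against the pictures and the contact force.
  - In one late picture, the network's two best bent-rod matches were both coloured decoys. The next picture and the top view confirmed the bent rod in the tray.

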